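Open the touch-latch swab case on the bathroom shelf

ROBOT

A 6-joint arm with a two-finger parallel gripper is mounted at the origin on the work surface. World frame = base frame: x ahead of the robot, y to its left, z up, the work surface at z = 0. Lengths are in m, angles in degrees, forces in N, time in s.
With the tool pointing down it reaches from about 0.375 to 0.75 m from the base axis. Payload 9 kg.
Tool frame: the origin (TCP) lies where the fingers leave the gripper's body, on its centre line; the fingertips stand 73 mm ahead of it and the grasp point (between the pads) lies 54 mm ahead of it (robot.tip_reach is the distance from the TCP to the fingertips, in m); z points along the fingers, y is the direction in which the jaws open and shut (so a half turn about z gives the same grasp; the last joint's range is limited). The gripper opens to 85 mm and grips with 20 to 120 N. Pads are 22 mm wide; open, the fingers measure 114 mm over their backs; the gripper's body (76 mm by 85 mm) begins 54 mm behind the grasp point. The pads swing forward as they close: fully open they stand 13 mm farther back than shut.
Start: joints at [-12.473, 5.964, 5.575, 89.605, 0, 77.527], TCP at [0.6, 0, 0.304] pointing down, gripper open.
Joint ranges: [-171.21, 171.21], [-48.23, 106.86], [-62.78, 66.21], [-105.2, 120.99], [-86.42, 89.51], [-180, 180]. Speed limits (degrees/s): [127.2, 127.2, 147.25, 180, 180, 180].

INTERFACE

Orientations are given as [roll, pitch, yaw] about the fixed x, y, z axes, in that order (R = Rz(yaw) Ry(pitch) Rx(roll)).
In Python, from plant import robot gives the robot as it stands. Calls block until the motion is done:
- robot.move_pose(position, orientation): joint-space move of the TCP to a pose.
- robot.line_to(position, vel=0.15, rotation=None, guard=None): straight line of the TCP; rotation=None keeps the orientation; vel is the mean speed in m/s. With guard (N) it stops when the force on the tool has changed by that much, and returns True; else False.
- robot.goto_joints(angles): joint-space move.
- robot.set_gripper(opening): finger opening in m; the grip force is fixed at half the most; returns when the fingers have stopped.
- robot.pause(seconds).
- robot.ik(position, orientation): joint angles nearest the present ones, or None.
- robot.observe(): the state.
- robot.grab_frame(name): name is "scene" or "side" or "wrist"; returns the picture (400x640x3 uint8, blue, green, red); there is no depth.
- robot.get_calibration(name): a dict with "vertical_fov" (degrees; the focal length in pixels is half the picture's height over the tangent of half this angle, whatever the lens; pixels are square), "cx", "cy" (the principal point, pixels), "rvec" (rotation vector, rad) and "tvec" (3), from world to camera coordinates, as OpenCV has them. Camera axes: x right, y down, z forward; pixel columns grow to the right and rows downward; lengths in m; the calibration is good to about 2 mm. A picture is of the moment at which its call begins: read the wrist's pose just before it. get_calibration takes no time and is no camera call; for the wrist camera it gives the pose at the moment of the call.
A pose or a line that the arm cannot do raises robot.IKError and nothing moves.
- robot.job_done(): hands the job in, once; it reports no verdict.
The state is a dict: "time": time; "q": joint angles; "qvel": joint speeds; "joint_torque": joint torques, N m; "tool_pos": TCP position; "tcp_rot": TCP orientation; "ft_force": force on the tool from outside, world axes, zero at the start; "torque": the same for the moment, N m; "gripper_width": finger opening in m.
Only numpy, scipy, OpenCV 4.12 (cv2) and the standard library are available. Lean on these libraries where they do the work, as an engineer would, in place of code of your own. Each camera call takes 0.05 s, during which the arm holds its last target. There are 200 camera calls.

TASK

Open the swab case, the wide oblong one of the two white cases on the clear shelf: press the front of its lid down until the touch catch lets go, back off and let the lid spring ajar by itself, then push it on with the fingertips until it stands upright, fully open, and stays there. Leave the square case shut, and do not shift, knock over or pick up the bottle, the ring holder or the brush cover.

Things in the scene. Friction and masses are not known exactly. Their poses are not given: they have to be found in the camera images.
- shelf: Clear hard silicone shelf on suction feet, fixed to the tiles: 170 (x) by 560 (y), top 45 above the tiles, with a low rim along its rear edge (12 above the top). Origin: at tile level under its centre; y along its length.
- swab_case: Swab case, white plastic. Fixed, stuck to the shelf and cannot be moved. Oblong: 74 deep (x) by 115 wide (y) and 51 high over its shut lid. Origin: centre of its underside, on the shelf top; x points to the rear (hinge side, away from the robot), y along its width, z up. Open-topped box 40 high with 3 mm walls; above a 6 mm gap lies the lid, 5 thick, 72 from hinge axis to front edge as wide as the case, smooth and slippery, its front edge rolled (7 thick).
- swab_hinge (a point): Point on the lid's hinge axis, mid-width: 35 behind the swab case's centre, 46 above its underside; fixed. The axis runs along the case's y.
- swab_press (a point): Point on the upper face of the swab case's lid, mid-width, at a small grey thumb mark: 56 in front of the hinge axis, 5 above the lid's underside (16 from the front edge). Moves with the lid; pressing down about here works the catch.
- swab_edge (a point): Middle of the front (free) edge of the swab lid, half-way through its thickness, 72 from the hinge axis. Moves with the lid. Push it with the last 15 mm of the fingers: wider parts higher up can jam on it.
- swab_lid (a joint): Angle of the swab lid about its rear hinge (rad): 0 shut and latched, -0.08 pressed in to the stop, 1.57 upright, 1.75 rear stop. A touch latch holds it at 0. Pressed past about -0.05 (3 to 4 mm at the thumb mark, some 4 N) it is released for good and, once the finger leaves, a damped spring lifts it to about 0.8 in under 1 s. From there the stiff hinge holds it wherever it is pushed (about 1 N at the edge).
- floss_case: Second case, not to be opened, built alike with the same touch-latch lid (presses open too). Square: 74 deep (x) by 74 wide (y), 51 high over its shut lid, fixed to the shelf. Origin and axes as for the swab case; inner build, lid and hinge the same but narrower.
- floss_lid (a joint): Angle of the square case's lid, same meaning; it is to stay shut (0).
- bottle: Small empty glass bottle standing on the shelf, loose, diameter 40, 72 high. Origin: centre of its underside.
- ring_holder: White ceramic ring holder standing on the shelf, loose: a cone on a dish of diameter 56, 60 high. Origin: centre of its underside.
- brush_cover: Purple plastic toothbrush-head cover lying on the shelf, loose, 70 (x) by 26 (y) by 20 high. Origin: centre of its underside.

How it is judged (in metres and radians):
On the way, in this order (a step that is already met when the one before it is completed fails the run):
1. the swab lid is pressed in (value of joint swab_lid below -0.025 rad), for 0.04 s.
2. the swab lid has sprung ajar by itself, untouched (value of joint swab_lid between 0.5 and 1.25 rad and contact force between each of the arm, the fingers and swab_case below 0.1 N), for 0.2 s.
3. the swab lid is pushed upright (value of joint swab_lid above 1.4 rad), for 0.2 s.
At the end, for the whole second after the job is handed in: The swab lid stands at rest at more than 1.4 rad (80 degrees) of opening, the square case's lid is shut (under 0.1 rad), and the bottle, ring holder and brush cover are within 15 mm of where they started (value of joint swab_lid above 1.4 rad and velocity of joint swab_lid between -0.05 and 0.05 rad/s and value of joint floss_lid below 0.1 rad and not (distance of bottle from where it was at the start of the episode above 0.015 m) and not (distance of ring_holder from where it was at the start of the episode above 0.015 m) and not (distance of brush_cover from where it was at the start of the episode above 0.015 m)); the robot touches nothing.
It fails at once if the square case's lid springs open (value of joint floss_lid above 0.1 rad).
It fails at once if the bottle is shifted, knocked over or lifted (over 15 mm) (distance of bottle from where it was at the start of the episode above 0.015 m).
It fails at once if the ring holder is shifted, knocked over or lifted (over 15 mm) (distance of ring_holder from where it was at the start of the episode above 0.015 m).
It fails at once if the brush cover is shifted, knocked over or lifted (over 15 mm) (distance of brush_cover from where it was at the start of the episode above 0.015 m).
It also fails if it takes over 42 s, if anything falls off the work surface, if the arm or the gripper's body presses on something with over 40 N, if the wrist force passes 120 N, or if a joint passes its speed limit or range.

## Working session

There is one attempt and no reset: what is moved stays moved. The work goes in short steps, each a Python script; the robot and the scene stay as the last script left them, time stands still between calls to the robot, and variables do not carry over. Pictures are saved under pics/ and viewed, about 8 in all and at most 12, crops included, and the job is handed in when it is done.

```bash
mkdir -p pics
python3 - <<'E'
from plant import robot
import cv2
for n in("scene","side"):
    cv2.imwrite(f"pics/{n}1.png",robot.grab_frame(n)); print(n,robot.get_calibration(n))
print(robot.observe())
E
```

```text
scene {'vertical_fov': 50.248852298473544, 'cx': 326.1409606359994, 'cy': 201.07117496043142, 'rvec': array([ 1.6567547 ,  1.94252903, -0.76918669]), 'tvec': array([ 0.03773229, -0.36994489,  1.33332925])}
side {'vertical_fov': 54.96407730296553, 'cx': 320.19443521246257, 'cy': 199.80775568330102, 'rvec': array([ 2.24450545, -0.30551983,  0.15469542]), 'tvec': array([-0.55905298,  0.18439263,  0.70180521])}
{'time': 0.1, 'q': array([-1.24719422e+01,  5.99650992e+00,  5.53232422e+00,  8.96037914e+01,
       -2.51495989e-04,  7.75272337e+01]), 'qvel': array([ 0.00104954, -0.11052551,  0.0828299 ,  0.0913367 , -0.02931239,
       -0.07298932]), 'joint_torque': array([ 5.58294560e-03, -5.58208680e+01,  5.04719281e+01,  1.31238697e-02,
       -3.14059680e-04, -9.08449465e-05]), 'tool_pos': array([5.99796397e-01, 6.76578952e-05, 3.03194382e-01]), 'tcp_rot': array([-1.79933573e+02, -1.44358192e-02,  9.00008159e+01]), 'ft_force': array([ 0.67983964,  0.29320102, -0.46498989]), 'torque': array([-0.0128237 ,  0.04968774, -0.03332299]), 'gripper_width': 0.08490832540878261}
```

View pics/scene1.png

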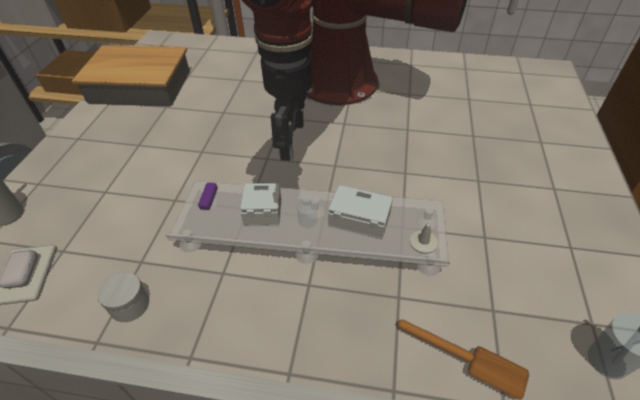

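View pics/side1.png

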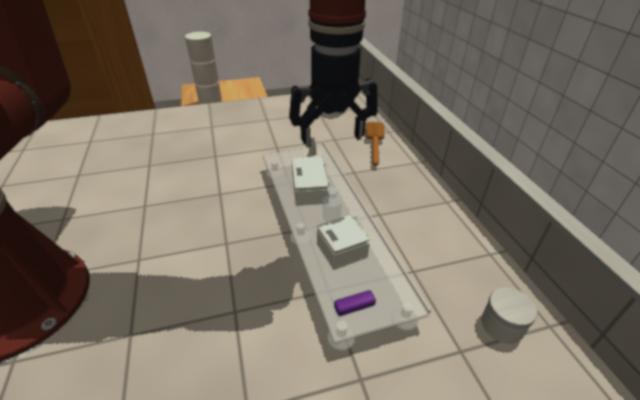

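Scene: the swab case is at about (360,207), the square one at (260,200), the bottle at (308,208) and the ring holder at (425,240). Side: the swab case is at (310,178) and the square one at (342,238). Next I'll enlarge the swab case in both views.

Run:
```python
import cv2,numpy as np
a=cv2.imread("pics/scene1.png")[175:255,310:450]; b=cv2.imread("pics/side1.png")[140:220,260:360]
a=cv2.resize(a,None,fx=5,fy=5,interpolation=cv2.INTER_CUBIC);b=cv2.resize(b,None,fx=5,fy=5,interpolation=cv2.INTER_CUBIC)
cv2.imwrite("pics/ca.png",a);cv2.imwrite("pics/cb.png",b)
```

```text
(no output)
```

View pics/ca.png

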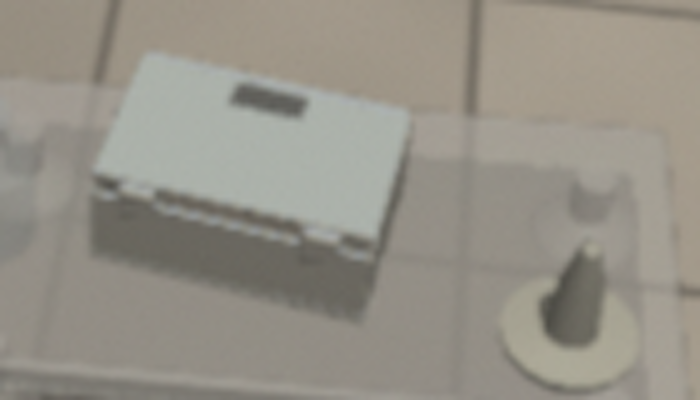

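View pics/cb.png

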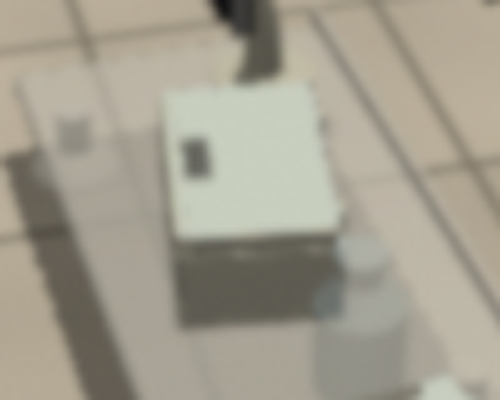

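```bash
cat > h.py <<'E'
import numpy as np,cv2
from plant import robot
def K(c):
    f=200/np.tan(np.radians(c["vertical_fov"]/2)); return np.array([[f,0,c["cx"]],[0,f,c["cy"]],[0,0,1.]])
def proj(P,c): return cv2.projectPoints(np.float64(P).reshape(-1,1,3),c["rvec"],c["tvec"],K(c),None)[0].reshape(-1,2)
def plane(uv,z,c):
    R=cv2.Rodrigues(c["rvec"])[0]; C=-R.T@c["tvec"]; d=R.T@np.linalg.inv(K(c))@np.array([*uv,1.]); return C+d*(z-C[2])/d[2]
E
python3 - <<'E'
from h import *
from scipy.optimize import least_squares
cs,cd=[robot.get_calibration(n) for n in("scene","side")]
S=np.array([[339.6,185.4],[392.4,197],[385,223.6],[328.6,210.6],[363.8,195.2]])
D=np.array([[321.6,156.4],[292.6,158],[328,186.4],[295.6,187.6],[299.4,171.6]])
# local: FL(-y front) etc
S_l=[[-37,-57.5,51],[-37,57.5,51],[36,57.5,51],[36,-57.5,51],[-21,0,51]]
D_l=[[36,57.5,51],[-37,57.5,51],[36,-57.5,51],[-37,-57.5,51],[-21,0,51]]
def W(l,p):
    c,s=np.cos(p[2]),np.sin(p[2]); l=np.array(l)/1e3
    return l@np.array([[c,-s,0],[s,c,0],[0,0,1]]).T+[p[0],p[1],p[3]]
r=lambda p:np.r_[proj(W(S_l,p),cs)-S,proj(W(D_l,p),cd)-D].ravel()
for zfix in(True,False):
    s=least_squares(r if not zfix else (lambda p:r([*p,.045])),[.6,.1,0] if zfix else [.6,.1,0,.045],x_scale=.01)
    print(s.x,np.degrees(s.x[2])); print(np.round(s.fun.reshape(-1,2),1).tolist())
for uv in S: print(plane(uv,.096,cs))
print([plane(uv,.096,cd).round(3).tolist() for uv in D])
# others: ring dish, bottle, floss, brush(side)
print("ring",plane([310+570/5,175+330/5],.05,cs),"bottle",plane([308,213],.08,cs),"flossmark",plane([262,187],.096,cs),"brush",plane([355,302],.055,cd),plane([208,195],.055,cs))
E
```

```text
[ 0.58972349  0.1273103  -0.15493166] -8.876930027205471
[[-1.3, -0.2], [0.3, 0.4], [-0.3, 0.2], [-1.1, -0.5], [-0.7, 1.4], [0.2, -1.0], [-1.7, -0.8], [0.4, -1.7], [-1.4, -0.6], [0.2, -0.7]]
[ 0.58934566  0.12762626 -0.15447085  0.04366934] -8.850528001295137
[[-1.1, 0.1], [0.3, 0.8], [-0.2, 0.5], [-0.9, -0.2], [-0.5, 1.7], [-0.0, -0.6], [-1.9, -0.4], [0.2, -1.3], [-1.6, -0.2], [0.0, -0.3]]
[0.54447361 0.07887733 0.096     ]
[0.56088026 0.18925404 0.096     ]
[0.63356943 0.1791554  0.096     ]
[0.61741315 0.06720075 0.096     ]
[0.56482106 0.13148372 0.096     ]
[[0.633, 0.175, 0.096], [0.565, 0.186, 0.096], [0.614, 0.059, 0.096], [0.547, 0.073, 0.096], [0.568, 0.128, 0.096]]
ring [0.62732991 0.26027192 0.05      ] bottle [0.6161659  0.02503179 0.08      ] flossmark [ 0.57405835 -0.07977315  0.096     ] brush [ 0.58313428 -0.20402067  0.055     ] [ 0.57723467 -0.2049573   0.055     ]
```

```bash
cat >> h.py <<'E'
yaw=np.radians(-8.88); u=np.array([np.cos(yaw),np.sin(yaw),0]); C=np.array([.5897,.1273,.045])
def tip(l,z): # tcp target: tip at case-local x l (m), mid-width, world height z
    p=C+u*l; return [p[0],p[1],z+robot.tip_reach]
E
python3 - <<'E'
from h import *
print(robot.tip_reach)
for y in(-8.88,171.12): print(robot.ik(tip(-.021,.17),[180,0,y]))
robot.set_gripper(0)
q=[robot.ik(tip(-.021,.17),[180,0,y]) for y in(-8.88,171.12)]
y=[-8.88,171.12][int(np.argmin([abs(a[5]) if a is not None else 999 for a in q]))]
robot.move_pose(tip(-.021,.17),[180,0,y]); robot.line_to(tip(-.021,.108)); robot.pause(.2)
o=robot.observe(); print(y,o["time"],o["tool_pos"],tip(-.021,.108),o["ft_force"],o["gripper_width"])
a=robot.grab_frame("scene")[145:245,300:420];b=robot.grab_frame("side")[90:210,250:360]
m=proj([tip(-.021,.108)-np.array([0,0,robot.tip_reach])],robot.get_calibration("side")); print(m)
f=lambda i:cv2.resize(i,(400,400*i.shape[0]//i.shape[1]),interpolation=cv2.INTER_CUBIC)
a,b=f(a),f(b); h=min(len(a),len(b)); cv2.imwrite("pics/hov.png",np.hstack([a[-h:],b[-h:]]))
E
```

```text
0.0726
[ 9.48126729e-02  2.92464612e+00 -3.97501979e+00  8.31003341e+01
  0.00000000e+00 -1.71025187e+02]
[ 0.09481267  2.92464612 -3.97501979 83.10033409  0.          8.97481267]
171.12 2.7333 [0.56965089 0.13049667 0.18199231] [np.float64(0.5689517099964913), np.float64(0.13054167579043569), 0.18059999999999998] [ 0.67675402  1.27014893 -0.36650332] 0.00011448731579612272
[[299.47039318 166.45334608]]
```

View pics/hov.png

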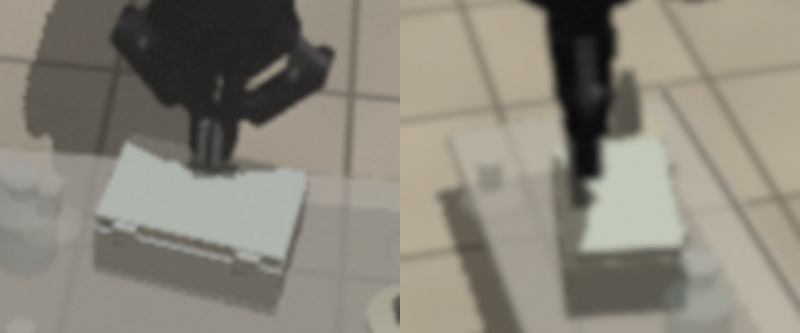

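The closed fingertips hover over the thumb mark in both views, at mid-width and near the front edge. Next I press and back off.

Run:
```python
from h import *
robot.line_to(tip(-.021,.099),vel=.05); f0=robot.observe()["ft_force"]
g=robot.line_to(tip(-.021,.087),vel=.012,guard=12); o=robot.observe()
print(g,o["tool_pos"][2]-robot.tip_reach,o["ft_force"]-f0)
robot.pause(.1); o=robot.observe(); print(o["tool_pos"][2]-robot.tip_reach,o["ft_force"]-f0)
robot.line_to(tip(-.05,.20),vel=.2); robot.line_to(tip(-.09,.20)); robot.pause(1.2)
print(robot.observe()["time"],robot.observe()["ft_force"])
a=robot.grab_frame("scene")[125:245,300:420];b=robot.grab_frame("side")[90:210,250:370]
cv2.imwrite("pics/ajar.png",np.hstack([cv2.resize(i,(400,400),interpolation=cv2.INTER_CUBIC) for i in(a,b)]))
for n in("side","scene"):print(proj([[*(C+u*(.035-.072*np.cos(t)))[:2],.091+.072*np.sin(t)] for t in(0,.8)],robot.get_calibration(n)))
```

```text
True 0.09190741692626353 [-2.83204043 -0.49820782  7.23917945]
0.09190764770022075 [-3.05094698  0.80747341  7.81778801]
6.2917 [ 0.11576935 -0.47851041 -0.11984127]
[[292.53785189 173.1692266 ]
 [301.74377318 153.01883431]]
[[364.96352114 192.91781349]
 [363.7656035  182.12398036]]
```

View pics/ajar.png

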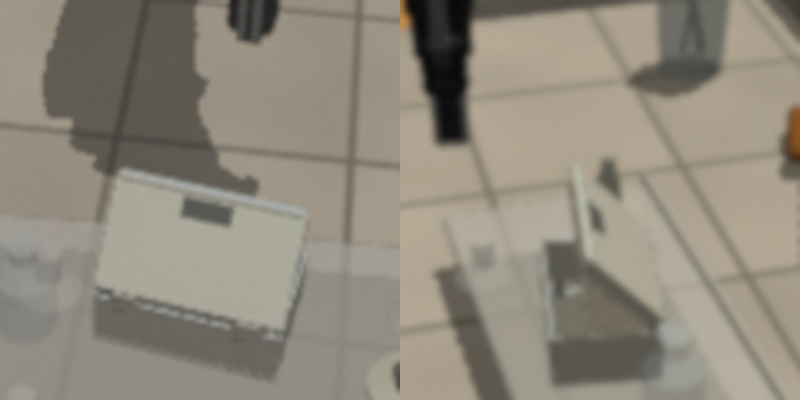

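The lid stands ajar at about 0.8 to 0.85 rad. Its edge in the side view is near (305,154), against a predicted (302,153), and the fingers are well clear. Next I push along the arc.

Run:
```python
from h import *
def P(t,back=0): 
    x=.035-.072*np.cos(t)+.0025*np.sin(t); z=.091+.072*np.sin(t)+.0025*np.cos(t)
    return tip(x-.0145-back,z-.009)
robot.line_to(P(.8,.03),vel=.1); f0=robot.observe()["ft_force"]
for t in np.arange(.8,1.61,.1):
    g=robot.line_to(P(t),vel=.05,guard=15); o=robot.observe(); print(round(t,2),g,(o["ft_force"]-f0).round(1))
    if g: break
robot.pause(.3)
p=o["tool_pos"]; robot.line_to(np.array(p)-u*.06,vel=.08); robot.line_to(np.array(p)-u*.08+[0,0,.08]); robot.pause(.3)
print(robot.observe()["time"],robot.observe()["ft_force"])
s,d=robot.grab_frame("scene"),robot.grab_frame("side")
a=s[125:245,300:420];b=d[90:210,250:370]
top=np.hstack([cv2.resize(i,(400,400),interpolation=cv2.INTER_CUBIC) for i in(a,b)])
cv2.imwrite("pics/open.png",top); cv2.imwrite("pics/scene_end.png",s)
for n in("side","scene"):print(proj([[*(C+u*(.035-.072*np.cos(t)))[:2],.091+.072*np.sin(t)] for t in(1.2,1.4,1.57)],robot.get_calibration(n)))
```

```text
0.8 False [ 0.2 -0.6  1.5]
0.9 False [-0.1 -0.8  0.1]
1.0 False [ 0.5 -0.5 -0.2]
1.1 False [-0.7 -0.4  0.6]
1.2 False [-0.2 -0.6  0.4]
1.3 False [ 0.6 -0.1  0.4]
1.4 False [-1.5 -0.4  1.1]
1.5 False [ 1.3 -1.1 -0.3]
1.6 False [ 0.2 -0.2  1.3]
12.55 [ 0.1651377   0.2195705  -1.04781559]
[[312.8057758  146.23243227]
 [319.24834261 144.31918177]
 [324.91067482 143.57814662]]
[[361.00729383 184.81436746]
 [359.19377432 188.37240006]
 [357.49194458 192.47897581]]
```

View pics/open.png

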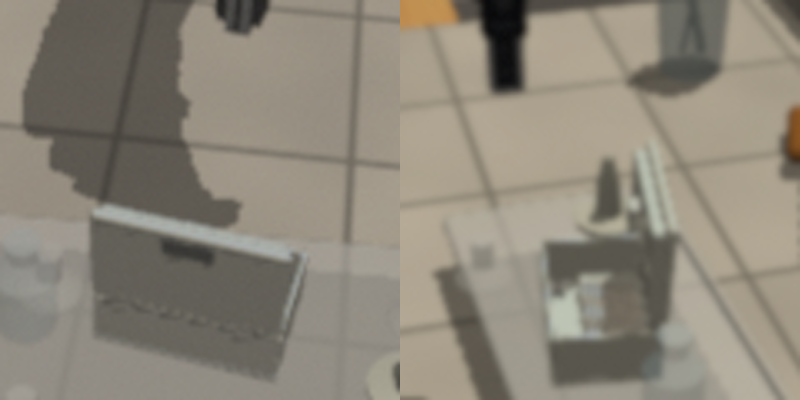

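View pics/scene_end.png

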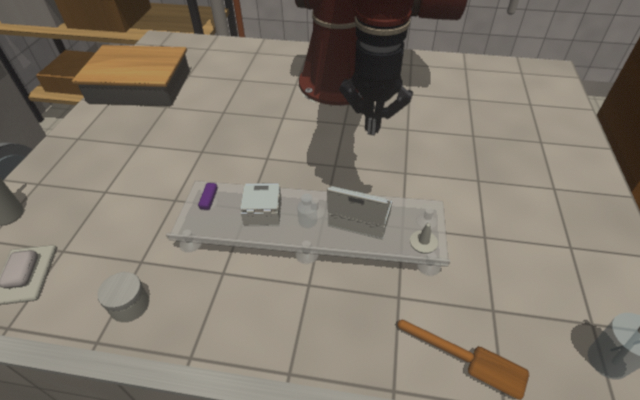

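In both views the lid stands upright. Its edge is near (359,195) in scene and (326,146) in side, against predictions for 1.57 rad of (357,192) and (325,144), and for 1.4 rad of (359,188) and (319,144). The square case is shut and the loose items sit where they were, so I hand in.

Run:
```python
from plant import robot
robot.job_done(); print(robot.observe()["time"])
```

```text
the job is handed in; nothing more can be done
the job is handed in; nothing more can be done
```

The swab case is open with its lid standing upright, and I handed the job in at about 12.6 s on the robot's clock, well under the 42 s limit. No verdict came back.

- **Press:** I located the case from both fixed cameras. The closed fingertips then pressed the thumb mark until the 12 N guard stopped them, about 4 mm in.
- **Spring ajar:** After the fingers backed off, the lid rose by itself to about 0.8–0.85 rad, with the fingers well clear.
- **Push upright:** The fingertips pushed the front edge along its arc, the guard (15 N) never tripped, and then the arm withdrew.

In the last pictures both views put the lid at about 1.57–1.6 rad, clearly past 1.4. The measured edge points are off the 1.57 rad prediction by up to 3 pixels. By eye, the square case is shut, the bottle, ring holder and brush cover look unmoved, and the fingers are clear of everything. I did not measure the loose items' positions again. None of the checks failed.

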